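Find the charged grinding jar by shaking and lock it in the mill

TASK

One of the three closed grinding jars in the tray has the grinding ball inside; the other two are balance jars of the same look and weight. Lift the jars clear and shake them gently to feel which one holds the loose ball, then put that jar in the mill's socket, press it down lightly against the spring and turn it clockwise until it stays locked when you let go. Keep the jars upright, leave the other two standing in the tray, and do not disturb the things around.

Things in the scene. Friction and masses are not known exactly. Their poses are not given: they have to be found in the camera images.
- jar_1_mid (a point): Closed grinding jar: steel cylinder, diameter 60 mm, 84 mm high, the top 20 mm a dark knurled screw lid (60 mm) that stays shut. Two brass pins, 6 mm thick, 10 mm above the foot, stick out to 37.5 mm from the axis along this point's +x and -x; a red line over the lid and down the wall marks them. The point is the jar's centre, 42 mm above its foot; z up. Starts upright in the tray.
- jar_2_mid (a point): Second jar, outwardly like jar_1. Any one of the three, a different one each time, holds a loose carbide ball (38 mm, 0.43 kg) on a dished floor with 7 mm of room to each side and 5 mm above. Shaken some 30 mm sideways in the air and held still, that jar goes on knocking for 0.3 to 0.5 s: 1 to 3 N at the wrist. Held loosely or shaken along the finger pads it may creep in the grip.
- jar_3_mid (a point): Third jar, outwardly like jar_1. The two jars without the ball are balance jars with a snug 0.43 kg disc inside that cannot be felt to move. Every jar weighs 0.73 to 0.83 kg in all, so weight does not tell which has the ball. The jars stand about 93 mm apart.
- socket (a point): Centre of the mill's bayonet socket, on its upright axis at the top of the steel ring, 95 mm above the worktop; z up. Bore 66 mm, ring 90 mm outside. Two slots 13 mm wide, open at the top and marked red, let the jar's pins in along this point's +x and -x (either way round). 10 mm below the ring top they turn clockwise (seen from above) under a lip: 40 degrees to the green dots, 46 to a hard stop.
- locked (a point): On the socket axis, 25 mm below the ring top; z up. Its x axis is where the pins of a locked jar lie: 40 degrees clockwise of socket's x. A locked jar's centre is 46 mm above this point (foot 21 mm below the ring top): when it is let go after turning, the spring lifts its pins 2 mm into notches of the lip.
- mill: Fixed white mill, 176 x 166 mm, deck 62 mm high, control panel on its -x side; origin under its middle. In the socket a black sprung seat carries the jar's foot, 15 mm below the ring top until pressed. It pushes up with 9.5 N plus 0.6 N per mm; pressed 8 mm the pins are below the lip and the jar can turn (6 to 8 N from the hand besides its weight); the seat ends hard at 14 mm.
- wash_tray: White enamelled tray, fixed, 214 x 304 x 36 mm, long side along its y; origin at the centre of its underside; the jars stand on its floor, foot at z = 0.
- petri_dish_mid (a point): Bystander: closed Petri dish, 62 mm wide, 16 mm high; the point is its centre.
- dropper_bottle_mid (a point): Bystander: amber dropper bottle, 36 mm wide, 104 mm high; the point is its centre.
- marker: Bystander: white marker with red cap lying on the worktop, 15 x 122 x 17 mm; origin under its centre.
Things that resemble listed ones, but are neither listed nor needed, are in the scene too. What is shaped like the part that bears jar_2_mid but blue or purple is not meant. Leave any blue look-alike of the part that bears jar_3_mid alone.

How it is judged:
On the way, in this order (a step that is already met when the one before it is completed fails the run):
1. the jar with the ball, held clear of the tray, has been shaken so that the ball moved inside it (5 mm sideways or 3.5 mm up) (((height (world z) of jar_1_mid above 0.055 m and contact force between the fingers and jar_1 above 2 N and distance between jar_1_mid and ball_c0 below 0.03 m and (horizontal distance between jar_1_mid and ball_c0 above 0.005 m or z of ball_c0 in the frame of jar_1_mid above -0.0102 m)) or (height (world z) of jar_2_mid above 0.055 m and contact force between the fingers and jar_2 above 2 N and distance between jar_2_mid and ball_c0 below 0.03 m and (horizontal distance between jar_2_mid and ball_c0 above 0.005 m or z of ball_c0 in the frame of jar_2_mid above -0.0102 m)) or (height (world z) of jar_3_mid above 0.055 m and contact force between the fingers and jar_3 above 2 N and distance between jar_3_mid and ball_c0 below 0.03 m and (horizontal distance between jar_3_mid and ball_c0 above 0.005 m or z of ball_c0 in the frame of jar_3_mid above -0.0102 m)))).
2. that jar is locked in the mill's socket (horizontal distance between ball_c0 and locked below 0.015 m and ((horizontal distance between jar_1_mid and locked below 0.005 m and z of jar_1_mid in the frame of locked between 0.0425 and 0.0495 m and angle between the x axis of jar_1_mid and the x axis of locked, either way round below 0.16 rad and angle between jar_1_mid's own z axis and vertical below 0.08 rad) or (horizontal distance between jar_2_mid and locked below 0.005 m and z of jar_2_mid in the frame of locked between 0.0425 and 0.0495 m and angle between the x axis of jar_2_mid and the x axis of locked, either way round below 0.16 rad and angle between jar_2_mid's own z axis and vertical below 0.08 rad) or (horizontal distance between jar_3_mid and locked below 0.005 m and z of jar_3_mid in the frame of locked between 0.0425 and 0.0495 m and angle between the x axis of jar_3_mid and the x axis of locked, either way round below 0.16 rad and angle between jar_3_mid's own z axis and vertical below 0.08 rad))), for 0.2 s.
At the end, for the whole second after the job is handed in: The jar with the ball is locked in the mill: on the socket axis within 5 mm, turned home within 9 degrees, upright within 4.5 degrees, lifted into the notches (centre 42.5 to 49.5 mm above the locked point); the other two stand upright in the tray; all jars at rest (all of step 2 and ((horizontal distance between jar_1_mid and locked below 0.005 m and z of jar_1_mid in the frame of locked between 0.0425 and 0.0495 m and angle between the x axis of jar_1_mid and the x axis of locked, either way round below 0.16 rad and angle between jar_1_mid's own z axis and vertical below 0.08 rad) or (height (world z) of jar_1_mid below 0.048 m and angle between jar_1_mid's own z axis and vertical below 0.08 rad and x of jar_1_mid in the frame of wash_tray between -0.09 and 0.09 m and y of jar_1_mid in the frame of wash_tray between -0.135 and 0.135 m)) and ((horizontal distance between jar_2_mid and locked below 0.005 m and z of jar_2_mid in the frame of locked between 0.0425 and 0.0495 m and angle between the x axis of jar_2_mid and the x axis of locked, either way round below 0.16 rad and angle between jar_2_mid's own z axis and vertical below 0.08 rad) or (height (world z) of jar_2_mid below 0.048 m and angle between jar_2_mid's own z axis and vertical below 0.08 rad and x of jar_2_mid in the frame of wash_tray between -0.09 and 0.09 m and y of jar_2_mid in the frame of wash_tray between -0.135 and 0.135 m)) and ((horizontal distance between jar_3_mid and locked below 0.005 m and z of jar_3_mid in the frame of locked between 0.0425 and 0.0495 m and angle between the x axis of jar_3_mid and the x axis of locked, either way round below 0.16 rad and angle between jar_3_mid's own z axis and vertical below 0.08 rad) or (height (world z) of jar_3_mid below 0.048 m and angle between jar_3_mid's own z axis and vertical below 0.08 rad and x of jar_3_mid in the frame of wash_tray between -0.09 and 0.09 m and y of jar_3_mid in the frame of wash_tray between -0.135 and 0.135 m)) and linear speed of each of jar_1, jar_2, jar_3 below 0.02 m/s); the robot touches nothing.
It fails at once if a jar is pressed or knocked against the mill with more than 35 N (contact force between any of jar_1, jar_2, jar_3 and mill above 35 N).
It fails at once if a jar is flung about faster than 1 m/s (linear speed of any of jar_1, jar_2, jar_3 above 1 m/s).
It fails at once if a jar is tipped by more than 50 degrees (angle between any of jar_1_mid, jar_2_mid, jar_3_mid's own z axis and vertical above 0.87 rad).
It fails at once if a bystander is pushed more than 25 mm (distance of any of petri_dish_mid, dropper_bottle_mid, marker from where it was at the start of the episode above 0.025 m).
It also fails if it takes over 69 s, if anything falls off the work surface, if the arm or the gripper's body presses on something with over 40 N, if the wrist force passes 120 N, or if a joint passes its speed limit or range.

ROBOT

A 6-joint arm with a two-finger parallel gripper is mounted at the origin on a cart in front of the work surface, level with it; the furniture and walls round the work are solid. World frame = base frame: x ahead of the robot, y to its left, z up, the work surface at z = 0. Lengths are in m, angles in rad, forces in N, time in s.
With the tool pointing down it reaches from about 0.3 to 0.775 m from the base axis. Payload 14.6 kg.
Tool frame: the origin (TCP) lies at the very end of the fingers, on their centre line; the grasp point (between the pads) lies 19 mm behind it; z points along the fingers, y is the line along which they close (so a half turn about z gives the same grasp; the last joint's range is limited). The gripper opens to 94 mm and grips with 3 to 60 N. Pads are 16 mm wide; open, the fingers measure 119 mm over their backs; the gripper's body (75 mm by 177 mm) begins 78 mm behind the grasp point.
Start: joints at [1.147, 0.3, 1.521, -0, 1.321, -0.067], TCP at [0.192, 0.515, 0.205] pointing down, gripper open.
Joint ranges: [-3.03, 3.03], [-0.79, 2.21], [0.23, 2.52], [-1.04, 4.18], [0, 3.07], [-2.55, 2.55]. Speed limits (rad/s): [2.22, 2.22, 2.57, 3.14, 3.14, 3.14].

INTERFACE

Orientations are given as [roll, pitch, yaw] about the fixed x, y, z axes, in that order (R = Rz(yaw) Ry(pitch) Rx(roll)).
In Python, from station import ctrl gives the robot as it stands.
- The arm moves only by the tool move_arm, never from a script. Its argument "increments" is a list of rows, each a list of 7 numbers: the opening, from 0 (shut) to 1 (fully open), then the shift along the tool's x, y, z in units of 50 mm (1.0 is 50 mm), then the turn, a rotation vector about the tool's x, y, z in rad. In form: [[claw, tx, ty, tz, rx, ry, rz], ...]. A call has 1 to 20 rows; each row shifts and turns the commanded pose from where the row before left it, along the tool's axes as they then stand; what a row does not reach is not made up. A row lasts 1/10 s, in which the tool goes at most 50 mm and 8.59 degrees, less where a joint would pass 70% of its speed; a pose out of reach is approached as far as the arm can. A call is refused whole if a number of a shift passes 1 or a number of a turn 0.15, either way. A call with a gripper value outside its range is refused whole. The fingers move at their own pace and stop on an object; "force" is the grip in N (left out, the last holds). Time passes only in rows, so rows that do not move let the fingers close. It gives the time, the measured TCP pose, the force, the opening and the grip force at its end, in the units of the state.
- ctrl.get_obs(): the state, without advancing time (a new reading comes with each control period).
- ctrl.camera(name): name is "scene" or "top" or "wrist"; returns a dict with "color" (420x560x3 uint8, blue, green, red), "K" (3x3 intrinsics, pixels), "pose" (4x4, takes a point from camera to world coordinates); the wrist camera has in their place "tool_from_camera" (4x4, takes a point from camera to tool coordinates, whose origin is the TCP and whose axes are the flange's). Camera axes: x right, y down, z forward; pixel columns grow to the right and rows downward; lengths in m; the calibration is good to about 2 mm. A picture is of the moment at which its call begins: read the wrist's pose just before it. There is no depth.
- ctrl.hand_in(): hands the job in; it is judged then, once.
Trained networks look in a picture, given as the dict that the camera call returned (one of the last four; its "shot" number tells which), for a name from the list of things; names that differ only in an ending like _2 or _b are one class to them, and where a whole thing is asked for, a point or a joint stands for the part that bears it (a point fixed in the world has none). Each returns a list of dicts, best first, with "conf" (0 to 1); they miss things now and then, are a little off and sometimes report something else, mostly with a low value. They report only what shows in the picture. A call takes as long as a camera call. They do not tell look-alikes from the thing itself.
- ctrl.cut_out(name, picture): "mask" (420x560 bool, what is visible of it) and "centre" ([row, column] in pixels, amid what is visible of it).
The state is a dict: "time_s": time; "qpos": joint angles; "joint_vel": joint speeds; "tau": joint torques, N m; "ee_pos": TCP position; "eef_rot": TCP orientation; "force": force on the tool from outside, world axes, zero at the start; "moment": the same for the moment, N m; "grip_width": finger opening in m; "grip_force": force on a finger pad.
Only numpy, scipy, OpenCV 4.12 (cv2) and the standard library are available. Lean on these libraries where they do the work, as an engineer would, in place of code of your own. Each camera call takes 0.05 s, during which the arm holds its last target. There are 200 camera calls.

## Working session

There is one attempt and no reset: what is moved stays moved. The work goes in short steps, Python scripts to look and compute and a tool call to move; the robot and the scene stay as the last step left them, time stands still between calls to the robot, and variables do not carry over. Pictures are saved under pics/ and viewed, at most 10 in all, crops included, and the job is handed in when it is done.

Besides the shell and the picture viewer there is one more tool, called after ">>>" by a JSON object that holds its "api" and its "payload", one argument or row to a line. move_arm: Moves the arm, as the interface text tells. Its arguments: {"type":"object","properties":{"increments":{"type":"array","items":{"type":"array","items":{"type":"number"}}},"force":{"type":"number"}},"required":["increments"]}

```bash
mkdir -p pics; ls
python3 - <<'E'
from station import ctrl
import cv2,numpy as np
o=ctrl.get_obs()
print({k:np.round(v,3).tolist() for k,v in o.items()})
a=ctrl.camera("scene");b=ctrl.camera("top")
cv2.imwrite("pics/scene.png",a["color"]);cv2.imwrite("pics/top.png",b["color"])
for p in(a,b):
  print(p["K"].round(1).tolist(),p["pose"].round(3).tolist())
  for n in["jar_1_mid","mill","wash_tray","petri_dish_mid","dropper_bottle_mid","marker"]:
    print(n,[(round(d["conf"],2),np.round(d["centre"]).tolist(),int(d["mask"].sum())) for d in ctrl.cut_out(n,p)])
E
```

```text
pics
{'time_s': 0.0, 'qpos': [1.147, 0.3, 1.522, -0.0, 1.321, -0.067], 'joint_vel': [-0.002, 0.001, -0.001, 0.003, -0.001, -0.001], 'tau': [-0.002, -53.18, -35.273, 0.071, 0.024, -0.0], 'ee_pos': [0.192, 0.515, 0.205], 'eef_rot': [-3.14, -0.0, 2.785], 'force': [0.135, -0.791, -0.673], 'moment': [0.009, 0.051, 0.0], 'grip_force': 0.0, 'grip_width': 0.094}
[[486.3, 0.0, 281.1], [0.0, 486.3, 203.3], [0.0, 0.0, 1.0]] [[-0.94, 0.303, -0.159, 0.78], [0.342, 0.836, -0.429, 0.624], [0.003, -0.457, -0.889, 1.534], [0.0, 0.0, 0.0, 1.0]]
jar_1_mid [(0.88, [161.0, 270.0], 413)]
mill [(0.88, [274.0, 309.0], 2870)]
wash_tray [(0.63, [194.0, 271.0], 3301)]
petri_dish_mid [(0.64, [254.0, 243.0], 252)]
dropper_bottle_mid [(0.68, [218.0, 220.0], 160)]
marker [(0.61, [295.0, 255.0], 156)]
[[420.3, 0.0, 282.3], [0.0, 420.3, 208.6], [0.0, 0.0, 1.0]] [[0.012, -0.995, 0.102, 0.376], [-1.0, -0.012, 0.002, -0.069], [-0.001, -0.102, -0.995, 1.387], [0.0, 0.0, 0.0, 1.0]]
jar_1_mid [(0.94, [212.0, 346.0], 379)]
mill [(0.84, [209.0, 209.0], 2944)]
wash_tray [(0.91, [205.0, 311.0], 4985), (0.24, [156.0, 213.0], 166)]
petri_dish_mid [(0.56, [151.0, 262.0], 276)]
dropper_bottle_mid [(0.56, [147.0, 303.0], 115)]
marker [(0.6, [155.0, 213.0], 169)]
```

Run:
```python
import cv2
b=cv2.imread("pics/top.png")[110:290,150:390];cv2.imwrite("pics/topc.png",cv2.resize(b,None,fx=3.3,fy=3.3,interpolation=cv2.INTER_CUBIC))
```

```text
(no output)
```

View pics/scene.png

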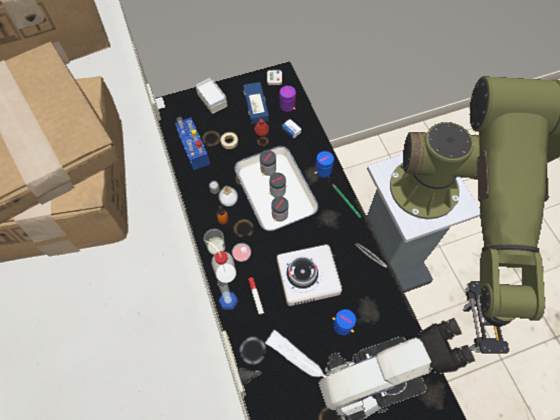

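View pics/topc.png

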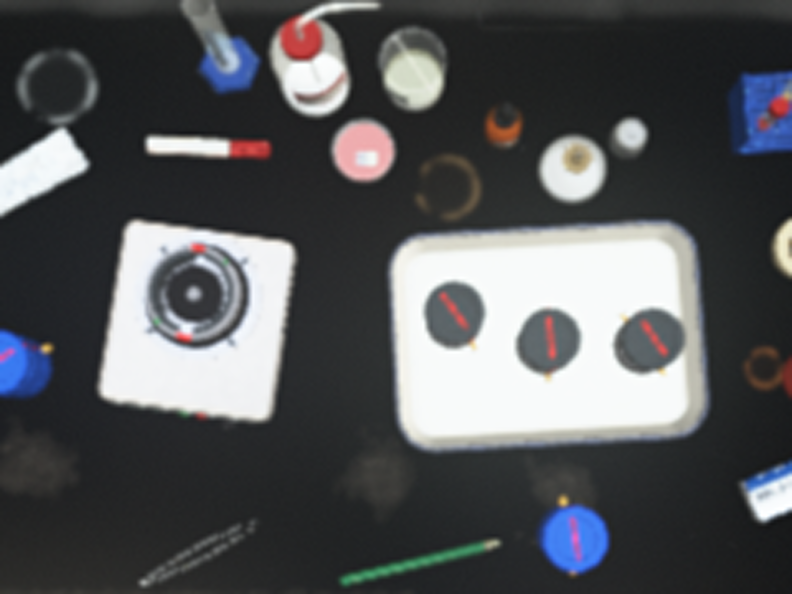

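The scene picture shows the white tray with three grey jars, and the mill with its socket near (303,271). The other cylinders are blue or purple look-alikes. In the top crop the jars are at (455,314), (549,341) and (650,340), and the socket is at (195,295) with its red slots near (198,248) and (184,338).

```bash
cat > h.py <<'E'
from station import ctrl
import cv2,numpy as np
from scipy.spatial.transform import Rotation as R
def pix(p,uv,z,T=None):
    T=p["pose"] if T is None else T
    uv=np.atleast_2d(uv).astype(float)
    d=np.c_[uv,np.ones(len(uv))]@np.linalg.inv(p["K"]).T@T[:3,:3].T
    return T[:3,3]+d*((z-T[2,3])/d[:,2])[:,None]
def wristT(o,p):
    T=np.eye(4);T[:3,:3]=R.from_euler("xyz",o["eef_rot"]).as_matrix();T[:3,3]=o["ee_pos"]
    return T@p["tool_from_camera"]
def redline(p,T,c,z,r=0.03,hue=8):
    """centre and axis angle of red pixels within r of world xy c on plane z"""
    h=cv2.cvtColor(p["color"],cv2.COLOR_BGR2HSV);m=((h[...,0]<hue)|(h[...,0]>180-hue))&(h[...,1]>130)&(h[...,2]>70)
    v,u=np.nonzero(m);w=pix(p,np.c_[u,v],z,T)[:,:2]
    w=w[np.hypot(*(w-c).T)<r]
    mu=w.mean(0);e,V=np.linalg.eigh(np.cov((w-mu).T));a=V[:,1]
    return mu,np.degrees(np.arctan2(a[1],a[0]))%180,len(w),np.sqrt(e)*1000
E
python3 - <<'E'
from h import *
p=ctrl.camera("top")
f=lambda u,v:(u/3.3+150,v/3.3+110)
for n,c,z in[("A",f(455,314),.084),("B",f(549,341),.084),("C",f(652,338),.084),("sock",f(192,293),.095),("petri",f(364,151),.016),("drop",f(505,120),.1),("marker",f(207,147),.01),("bluejarL",f(0,360),.084),("bluejarR",f(575,540),.084)]:
    w=pix(p,[c],z)[0,:2];print(n,w.round(3),end=" ")
    if z in(.084,.095):
        mu,a,k,e=redline(p,None,w,z,.03 if z<.09 else .05);print(mu.round(4),round(a,1),k,e.round(1),end="")
    print()
print("slots",pix(p,[f(198,248),f(184,338)],.095).round(4), "millcorners",pix(p,[f(125,222),f(295,242),f(272,418),f(100,400)],.06).round(3))
E
```

```text
A [ 0.521 -0.084] [ 0.5265 -0.0805] 37.1 9 [ 1.1 11.2]
B [ 0.497 -0.173] [ 0.4999 -0.1732] 7.3 7 [ 0.4 13.1]
C [ 0.501 -0.27 ] [ 0.502  -0.2699] 35.8 9 [ 1.1 12.1]
sock [0.537 0.164] [0.5378 0.1657] 172.4 10 [ 2.5 46.3]
petri [0.693 0.009] 
drop [ 0.705 -0.129] 
marker [0.696 0.168] 
bluejarL [0.472 0.345] [nan nan] nan 0 [nan nan]
bluejarR [ 0.311 -0.197] [nan nan] nan 0 [nan nan]
slots [[0.5795 0.1592 0.095 ]
 [0.4943 0.1698 0.095 ]] millcorners [[0.61  0.237 0.06 ]
 [0.592 0.072 0.06 ]
 [0.422 0.09  0.06 ]
 [0.437 0.255 0.06 ]]h.py:17: RuntimeWarning: Mean of empty slice.
  mu=w.mean(0);e,V=np.linalg.eigh(np.cov((w-mu).T));a=V[:,1]
  ret = um.true_divide(
  avg = a.mean(axis, **keepdims_kw)
h.py:17: RuntimeWarning: Degrees of freedom <= 0 for slice
  mu=w.mean(0);e,V=np.linalg.eigh(np.cov((w-mu).T));a=V[:,1]
  c *= np.true_divide(1, fact)
  c *= np.true_divide(1, fact)
```

>>> {"api": "move_arm", "payload": {
  "increments": [
    [1, -0.42, -0.555, -0.15, 0, 0, 0],
    [1, -0.42, -0.555, -0.15, 0, 0, 0],
    [1, -0.42, -0.555, -0.15, 0, 0, 0],
    [1, -0.42, -0.555, -0.15, 0, 0, 0],
    [1, -0.42, -0.555, -0.15, 0, 0, 0],
    [1, -0.42, -0.555, -0.15, 0, 0, 0],
    [1, -0.51, -0.464, 0, 0, 0, 0],
    [1, -0.51, -0.464, 0, 0, 0, 0],
    [1, -0.51, -0.464, 0, 0, 0, 0],
    [1, -0.51, -0.464, 0, 0, 0, 0],
    [1, -0.51, -0.464, 0, 0, 0, 0],
    [1, -0.51, -0.464, 0, 0, 0, 0],
    [1, -0.51, -0.464, 0, 0, 0, 0],
    [1, -0.51, -0.464, 0, 0, 0, 0]
  ]
}}

```text
time_s: 2.15
ee_pos: [0.3788, 0.0687, 0.2507]
eef_rot: [3.141, 0.001, 2.785]
force: [0.6, 0.1, -0.8]
grip_width: 0.094
grip_force: 0.0
```

>>> {"api": "move_arm", "payload": {
  "increments": [
    [1, -0.51, -0.464, 0, 0, 0, 0],
    [1, -0.51, -0.464, 0, 0, 0, 0],
    [1, -0.51, -0.464, 0, 0, 0, 0],
    [1, -0.51, -0.464, 0, 0, 0, 0],
    [1, -0.51, -0.464, 0, 0, 0, 0],
    [1, -0.51, -0.464, 0, 0, 0, 0],
    [1, -0.51, -0.464, 0, 0, 0, 0],
    [1, -0.51, -0.464, 0, 0, 0, 0],
    [1, 0, 0, 0, 0, 0, 0.135],
    [1, 0, 0, 0, 0, 0, 0.135],
    [1, 0, 0, 0, 0, 0, 0.135],
    [1, 0, 0, 0, 0, 0, 0.135],
    [1, 0, 0, 0, 0, 0, 0.135],
    [1, 0, 0, 0, 0, 0, 0.135],
    [1, 0, 0, 0, 0, 0, 0.135],
    [1, 0, 0, 0, 0, 0, 0.135],
    [1, 0, 0, 0, 0, 0, 0.135],
    [1, 0, 0, 0, 0, 0, 0]
  ]
}}

```text
time_s: 3.95
ee_pos: [0.5047, -0.175, 0.2504]
eef_rot: [-3.142, -0.0, 1.568]
force: [0.2, 0.4, 0.2]
grip_width: 0.0941
grip_force: 0.0
```

Run:
```python
from h import *
o=ctrl.get_obs();p=ctrl.camera("wrist");T=wristT(o,p)
print(o["ee_pos"].round(4) if hasattr(o["ee_pos"],'round') else o["ee_pos"],np.degrees(o["eef_rot"]),p["tool_from_camera"].round(3).tolist(),p["K"][0])
cv2.imwrite("pics/w1.png",p["color"])
for n,c in[("A",(.526,-.081)),("B",(.5,-.173)),("C",(.502,-.27))]:
    try:
        mu,a,k,e=redline(p,T,c,.084,.035);print(n,mu.round(4),round(a,1),k,e.round(1))
    except Exception as E: print(n,E)
for d in ctrl.cut_out("jar_1_mid",p): print(round(d["conf"],2),d["centre"],d["mask"].sum())
```

```text
[ 0.5047 -0.175   0.2504] [-1.79998827e+02 -1.26875900e-03  8.98175331e+01] [[0.001, -0.973, -0.233, 0.067], [1.0, 0.0, 0.001, 0.001], [-0.001, -0.233, 0.973, -0.178], [0.0, 0.0, 0.0, 1.0]] [313.52320155   0.         279.28795053]
A [ 0.5255 -0.0784] 36.6 99 [ 0.8 11.1]
B [ 0.5005 -0.1691] 5.8 74 [ 0.7 11. ]
C [ 0.5029 -0.2659] 35.4 69 [ 0.8 11. ]
0.77 [260.4, 276.6] 2672
```

View pics/w1.png

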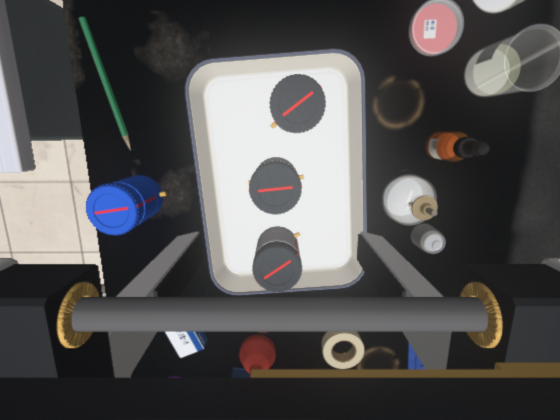

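The wrist picture shows the three grey jars at (298,103), (275,187) and (277,262). Their red lines match the top view to within about 4 mm. I'll start with the middle jar (B).

>>> {"api": "move_arm", "payload": {
  "increments": [
    [1, 0.08, -0.09, 0.3, 0, 0, 0],
    [1, 0, 0, 0.7, 0, 0, 0],
    [1, 0, 0, 0.7, 0, 0, 0],
    [1, 0, 0, 0.7, 0, 0, 0],
    [1, 0, 0, 0.7, 0, 0, 0],
    [1, 0, 0, 0.6, 0, 0, 0],
    [1, 0, 0, 0.48, 0, 0, 0],
    [1, 0, 0, 0, 0, 0, 0],
    [0, 0, 0, 0, 0, 0, 0],
    [0, 0, 0, 0, 0, 0, 0],
    [0, 0, 0, 0, 0, 0, 0],
    [0, 0, 0, 0, 0, 0, 0],
    [0, 0, 0, 0, 0, 0, 0]
  ],
  "force": 45
}}

```text
time_s: 5.35
ee_pos: [0.5003, -0.1711, 0.0421]
eef_rot: [3.141, 0.0, 1.57]
force: [-2.1, 0.6, 5.0]
grip_width: 0.0596
grip_force: 45.0
```

>>> {"api": "move_arm", "payload": {
  "increments": [
    [0, 0, 0, -0.2, 0, 0, 0],
    [0, 0, 0, -0.5, 0, 0, 0],
    [0, 0, 0, -0.6, 0, 0, 0],
    [0, 0, 0, -0.5, 0, 0, 0],
    [0, 0, 0, -0.2, 0, 0, 0],
    [0, 0, 0, 0, 0, 0, 0],
    [0, 0, 0, 0, 0, 0, 0],
    [0, 0, 0, 0, 0, 0, 0],
    [0, 0, 0.6, 0, 0, 0, 0],
    [0, 0, -0.6, 0, 0, 0, 0],
    [0, 0, 0.6, 0, 0, 0, 0],
    [0, 0, -0.6, 0, 0, 0, 0],
    [0, 0, 0, 0, 0, 0, 0]
  ]
}}

```text
time_s: 6.65
ee_pos: [0.4977, -0.1706, 0.1391]
eef_rot: [-3.136, -0.002, 1.57]
force: [-0.6, 0.1, -8.6]
grip_width: 0.0593
grip_force: 45.0
```

```bash
cat > listen.py <<'E'
from h import *
for i in range(14):
    o=ctrl.get_obs();print(round(o["time_s"],2),np.round(o["force"],2),np.round(o["moment"],2),np.round(o["ee_pos"],4)[:2]);ctrl.camera("top")
E
python3 listen.py
```

```text
6.65 [-0.63  0.11 -8.56] [-0.1   0.04  0.02] [ 0.4977 -0.1706]
6.7 [ 0.44  0.17 -7.  ] [-0.05 -0.07  0.02] [ 0.4989 -0.1708]
6.75 [ 0.61 -1.31 -7.98] [-0.07  0.01 -0.04] [ 0.4997 -0.1709]
6.8 [ 0.2   0.82 -7.36] [-0.05  0.08 -0.02] [ 0.5001 -0.171 ]
6.85 [-0.31  0.33 -7.46] [-0.06 -0.01  0.03] [ 0.5003 -0.171 ]
6.9 [ 0.45  0.62 -7.35] [-0.06  0.08  0.02] [ 0.5004 -0.171 ]
6.95 [ 0.52  0.12 -7.27] [-0.04  0.07  0.03] [ 0.5004 -0.171 ]
7.0 [ 0.27 -0.4  -8.35] [-0.05  0.1  -0.06] [ 0.5004 -0.171 ]
7.05 [ 0.82  0.63 -7.53] [-0.12  0.05  0.01] [ 0.5003 -0.171 ]
7.1 [ 0.08  0.11 -7.79] [-0.1   0.09 -0.03] [ 0.5003 -0.171 ]
7.15 [ 0.01 -0.41 -8.05] [-0.1   0.04  0.09] [ 0.5003 -0.171 ]
7.2 [ 0.01 -0.98 -8.14] [-0.09 -0.    0.05] [ 0.5003 -0.171 ]
7.25 [-0.17 -0.5  -8.24] [-0.06  0.05 -0.  ] [ 0.5002 -0.171 ]
7.3 [ 0.33  0.37 -7.46] [-0.08  0.04  0.03] [ 0.5002 -0.171 ]
```

No knocking in B. I'll put it back and try A.

>>> {"api": "move_arm", "payload": {
  "increments": [
    [0, 0, 0, 0.3, 0, 0, 0],
    [0, 0, 0, 0.5, 0, 0, 0],
    [0, 0, 0, 0.5, 0, 0, 0],
    [0, 0, 0, 0.4, 0, 0, 0],
    [0, 0, 0, 0.2, 0, 0, 0],
    [0, 0, 0, 0.1, 0, 0, 0],
    [0, 0, 0, 0, 0, 0, 0],
    [1, 0, 0, 0, 0, 0, 0],
    [1, 0, 0, 0, 0, 0, 0],
    [1, 0, 0, 0, 0, 0, 0],
    [1, 0, 0, 0, 0, 0, 0],
    [1, 0, 0, -0.4, 0, 0, 0],
    [1, 0, 0, -0.8, 0, 0, 0],
    [1, 0, 0, -0.8, 0, 0, 0],
    [1, 0.6, 0.17, 0, 0, 0, 0],
    [1, 0.6, 0.17, 0, 0, 0, 0],
    [1, 0.6, 0.16, 0, 0, 0, 0]
  ]
}}

```text
time_s: 9.05
ee_pos: [0.5256, -0.0801, 0.1419]
eef_rot: [3.141, 0.0, 1.569]
force: [-0.1, -0.4, -0.1]
grip_width: 0.0938
grip_force: 0.0
```

>>> {"api": "move_arm", "payload": {
  "increments": [
    [1, 0, 0, 0.6, 0, 0, 0],
    [1, 0, 0, 0.7, 0, 0, 0],
    [1, 0, 0, 0.5, 0, 0, 0],
    [1, 0, 0, 0.2, 0, 0, 0],
    [1, 0, 0, 0, 0, 0, 0],
    [0, 0, 0, 0, 0, 0, 0],
    [0, 0, 0, 0, 0, 0, 0],
    [0, 0, 0, 0, 0, 0, 0],
    [0, 0, 0, 0, 0, 0, 0],
    [0, 0, 0, 0, 0, 0, 0]
  ]
}}

```text
time_s: 10.05
ee_pos: [0.5251, -0.081, 0.0418]
eef_rot: [-3.141, 0.0, 1.57]
force: [-4.4, -0.7, 6.3]
grip_width: 0.0592
grip_force: 45.0
```

>>> {"api": "move_arm", "payload": {
  "increments": [
    [0, 0, 0, -0.2, 0, 0, 0],
    [0, 0, 0, -0.5, 0, 0, 0],
    [0, 0, 0, -0.6, 0, 0, 0],
    [0, 0, 0, -0.5, 0, 0, 0],
    [0, 0, 0, -0.2, 0, 0, 0],
    [0, 0, 0, 0, 0, 0, 0],
    [0, 0, 0, 0, 0, 0, 0],
    [0, 0, 0, 0, 0, 0, 0],
    [0, 0, 0.6, 0, 0, 0, 0],
    [0, 0, -0.6, 0, 0, 0, 0],
    [0, 0, 0.6, 0, 0, 0, 0],
    [0, 0, -0.6, 0, 0, 0, 0],
    [0, 0, 0, 0, 0, 0, 0]
  ]
}}

```text
time_s: 11.35
ee_pos: [0.5227, -0.0807, 0.1388]
eef_rot: [-3.135, -0.001, 1.57]
force: [0.3, -0.9, -7.5]
grip_width: 0.0587
grip_force: 45.0
```

```bash
python3 listen.py
```

```text
11.35 [ 0.34 -0.88 -7.46] [-0.14  0.12  0.  ] [ 0.5227 -0.0807]
11.4 [-0.06 -0.36 -7.12] [-0.24  0.13  0.03] [ 0.5239 -0.0809]
11.45 [ 0.59 -0.14 -7.72] [ 0.04 -0.18 -0.02] [ 0.5248 -0.081 ]
11.5 [ 0.44  0.89 -7.76] [-0.03 -0.05 -0.02] [ 0.5253 -0.081 ]
11.55 [-1.1  -0.83 -6.78] [-0.15  0.23  0.06] [ 0.5255 -0.081 ]
11.6 [ 0.33 -1.09 -6.58] [-0.13  0.19  0.04] [ 0.5254 -0.081 ]
11.65 [ 0.61  0.04 -8.72] [ 0.02 -0.08  0.02] [ 0.5254 -0.081 ]
11.7 [-1.47  0.56 -7.42] [-0.17  0.27 -0.01] [ 0.5255 -0.081 ]
11.75 [ 0.48 -0.67 -7.03] [-0.01 -0.07 -0.  ] [ 0.5254 -0.081 ]
11.8 [-0.31  0.34 -8.  ] [-0.11  0.04  0.02] [ 0.5254 -0.081 ]
11.85 [-0.28 -0.78 -8.18] [-0.06  0.    0.  ] [ 0.5254 -0.081 ]
11.9 [ 0.11  0.09 -8.69] [-0.09  0.08 -0.03] [ 0.5253 -0.081 ]
11.95 [ 0.29  0.68 -7.4 ] [-0.11  0.09 -0.03] [ 0.5253 -0.081 ]
12.0 [-0.48  0.9  -7.71] [-0.07  0.07  0.05] [ 0.5253 -0.081 ]
```

A rings for about 0.4 s, with moment swings of about 0.25 N m against 0.04 for B, so A holds the ball. I'll carry it toward the mill and look at the socket.

>>> {"api": "move_arm", "payload": {
  "increments": [
    [0, 0, 0, -0.3, 0, 0, 0],
    [0, 0.1, 0, -0.6, 0, 0, 0],
    [0, 0.3, 0, -0.6, 0, 0, 0],
    [0, 0.5, 0, -0.3, 0, 0, 0],
    [0, 0.5, 0.05, 0, 0, 0, 0],
    [0, 0.5, 0.05, 0, 0, 0, 0],
    [0, 0.4, 0.05, 0, 0, 0, 0],
    [0, 0.2, 0, 0, 0, 0, 0],
    [0, 0.1, 0, 0, 0, 0, 0],
    [0, 0, 0, 0, 0, 0, 0],
    [0, 0, 0, 0, 0, 0, 0],
    [0, 0, 0, 0, 0, 0, 0]
  ]
}}

```text
time_s: 13.25
ee_pos: [0.5329, 0.0483, 0.2315]
eef_rot: [-3.142, 0.0, 1.569]
force: [0.6, -0.0, -8.1]
grip_width: 0.0593
grip_force: 45.0
```

Run:
```python
from h import *
o=ctrl.get_obs();p=ctrl.camera("wrist");T=wristT(o,p)
print(np.round(o["ee_pos"],4),np.degrees(o["eef_rot"]).round(2))
e=np.array(o["ee_pos"])
cv2.imwrite("pics/w2.png",cv2.resize(p["color"][:330],None,fx=1.4,fy=1.4,interpolation=cv2.INTER_CUBIC))
for n,c,z,r in[("jar",e[:2],e[2]+.043,.032),("sock",(.5375,.165),.095,.055)]:
    try:
        mu,a,k,s=redline(p,T,c,z,r);print(n,mu.round(4),round(a,1),k,s.round(1))
    except Exception as E: print(n,E)
h=cv2.cvtColor(p["color"],cv2.COLOR_BGR2HSV);m=((h[...,0]<8)|(h[...,0]>172))&(h[...,1]>130)&(h[...,2]>70)
n,l,st,ce=cv2.connectedComponentsWithStats(m.astype(np.uint8))
for i in range(1,n):
    if st[i,4]>8: print(st[i],ce[i].round(1),pix(p,[ce[i]],.095,T)[0].round(4))
```

```text
[0.5329 0.0483 0.2315] [-1.800e+02  1.000e-02  8.989e+01]
jar [0.5349 0.0555] 38.5 457 [ 0.8 10.6]
sock [0.5395 0.1691] 172.5 139 [ 3.5 42.7]
[237  60   6  15  70] [239.5  66.8] [0.4976 0.1746 0.095 ]
[327  72   7  15  69] [329.7  79.4] [0.582  0.1636 0.095 ]
[402 103  18  34 452] [410.5 119.1] [0.6614 0.1275 0.095 ]
[ 523  169   37   48 1394] [543.7 192.3] [0.8041 0.0555 0.095 ]
[469 198   7   8  18] [471.8 200.9] [0.732  0.0466 0.095 ]
[316 206  14  26  51] [323.6 220.9] [0.5806 0.0255 0.095 ]
[248 241  65  50 457] [280.6 265.1] [ 0.5359 -0.024   0.095 ]
```

View pics/w2.png

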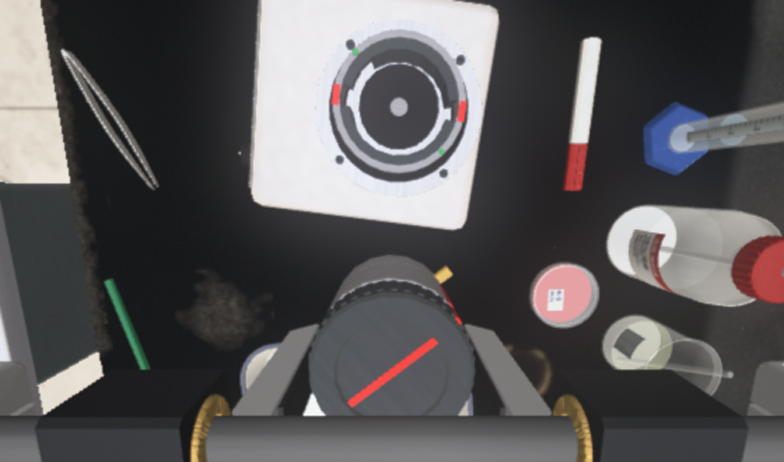

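The wrist picture shows the socket ring at crop (399,105) with its red slots. The held jar's lid is centred near (392,370), and its red line is tilted about 38°. The lid looks a bit small, so the jar may have crept downward. I'll fit its position in the hand.

Run:
```python
from h import *
p=ctrl.camera("wrist");cv2.imwrite("pics/raw2.png",p["color"])
cv2.imwrite("pics/w3.png",cv2.resize(p["color"][175:300,205:355],None,fx=4.8,fy=4.8,interpolation=cv2.INTER_CUBIC))
```

```text
(no output)
```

View pics/w3.png

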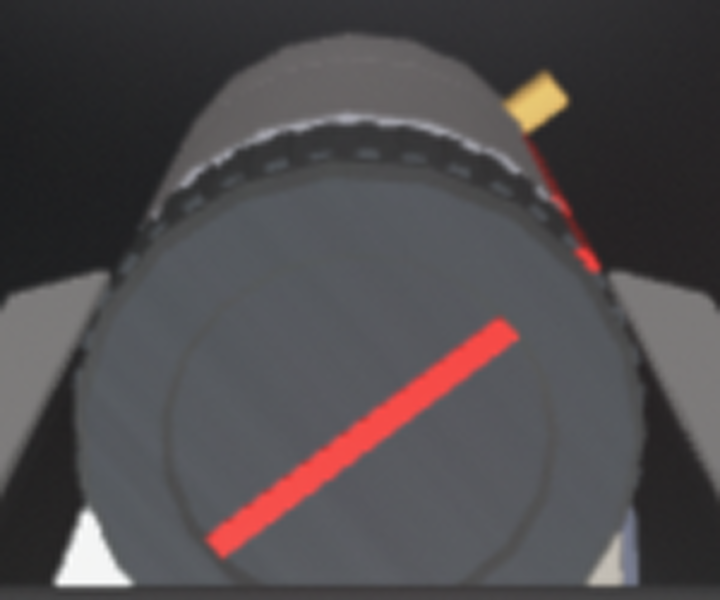

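Run:
```python
from h import *
from scipy.optimize import least_squares
o=ctrl.get_obs();p=ctrl.camera("wrist");W=np.linalg.inv(p["tool_from_camera"]);K=p["K"]
def pr(q): c=W[:3,:3]@q+W[:3,3];c=K@c;return c[:2]/c[2]
P=lambda x,y:np.array([205+(x+.5)/4.8-.5,175+(y+.5)/4.8-.5])
def model(s):
    x,y,z,a=s;c=np.array([x,y,z]);d=np.array([np.cos(a),np.sin(a),0])
    return [pr(c)-P(363,437), pr(c+[.03,0,.084])-P(355,33), pr(c+[0,-.03,.001])-P(77,400),pr(c+[0,.03,.001])-P(640,420),pr(c+.0375*d+[0,0,.074])-P(560,85)]
def f(s):
    m=model(s);return np.r_[m[0],m[1][1],m[2][0],m[3][0],m[4]]
r=least_squares(f,[0,0,-.043,.9]);print(r.x.round(4),np.degrees(r.x[3]),f(r.x).round(1))
```

```text
[ 0.0016  0.0017 -0.0305  0.9034] 51.76226266970546 [-0.5 -0.3 -0.2  0.2  0.8 -0.7  0.5]
```

The fit shows the jar has crept down 12 mm in the grip, so its foot is now 53 mm below the TCP. I'll raise the grip force, turn to the slot angle and take a close look beside the socket.

>>> {"api": "move_arm", "payload": {
  "increments": [
    [0, 0.2, -0.15, 0.1, 0, 0, 0],
    [0, 0.4, -0.25, 0.25, 0, 0, 0],
    [0, 0.4, -0.25, 0.3, 0, 0, 0],
    [0, 0.36, -0.23, 0.3, 0, 0, 0],
    [0, 0, 0, 0.18, 0, 0, 0.05],
    [0, 0, 0, 0, 0, 0, 0.12],
    [0, 0, 0, 0, 0, 0, 0.13],
    [0, 0, 0, 0, 0, 0, 0.13],
    [0, 0, 0, 0, 0, 0, 0.13],
    [0, 0, 0, 0, 0, 0, 0.12],
    [0, 0, 0, 0, 0, 0, 0.08],
    [0, 0, 0, 0, 0, 0, 0.036],
    [0, 0, 0, 0, 0, 0, 0],
    [0, 0, 0, 0, 0, 0, 0],
    [0, 0, 0, 0, 0, 0, 0]
  ],
  "force": 60
}}

```text
time_s: 14.9
ee_pos: [0.4888, 0.1172, 0.1749]
eef_rot: [-3.142, 0.0, 0.775]
force: [-0.2, -0.5, -8.0]
grip_width: 0.0591
grip_force: 60.0
```

Run:
```python
from h import *
o=ctrl.get_obs();p=ctrl.camera("wrist");T=wristT(o,p)
print(np.round(o["ee_pos"],4),np.degrees(o["eef_rot"]).round(2),o["grip_width"],np.round(o["force"],1))
e=np.array(o["ee_pos"]);cv2.imwrite("pics/raw3.png",p["color"])
cv2.imwrite("pics/w4.png",cv2.resize(p["color"][:310,90:470],None,fx=1.9,fy=1.9,interpolation=cv2.INTER_CUBIC))
mu,a,k,s=redline(p,T,e[:2],e[2]+.0305,.032);print("jar",mu.round(4),round(a,1),k,s.round(1), "world offs",(mu-e[:2]).round(4))
h=cv2.cvtColor(p["color"],cv2.COLOR_BGR2HSV);m=((h[...,0]<8)|(h[...,0]>172))&(h[...,1]>130)&(h[...,2]>70)
n,l,st,ce=cv2.connectedComponentsWithStats(m.astype(np.uint8))
for i in range(1,n):
    if st[i,4]>8: print(st[i],ce[i].round(1),pix(p,[ce[i]],.095,T)[0].round(4))
```

```text
[0.4888 0.1172 0.1749] [-180.     0.    44.4] 0.05911210765696251 [-0.2 -0.5 -8. ]
jar [0.4916 0.1179] 173.2 473 [ 0.9 11.6] world offs [0.0028 0.0007]
[ 20  14  50  11 155] [44.6 18.5] [0.4752 0.3451 0.095 ]
[395  20  37  42 737] [413.6  40.8] [0.6564 0.1389 0.095 ]
[85 25 11  8 28] [90.2 28.4] [0.4935 0.317  0.095 ]
[534  25  26  31  98] [546.5  42.4] [0.7257 0.0667 0.095 ]
[101  34  19  12  46] [109.7  39.2] [0.4977 0.3022 0.095 ]
[313  84  13  16  96] [318.9  91.3] [0.5818 0.1638 0.095 ]
[229 153  13  14  80] [235.  159.5] [0.4976 0.1747 0.095 ]
[320 214  10  18  32] [324.9 223.5] [0.5114 0.083  0.095 ]
[248 241  65  50 473] [280.3 265.5] [0.457  0.0833 0.095 ]
```

View pics/w4.png

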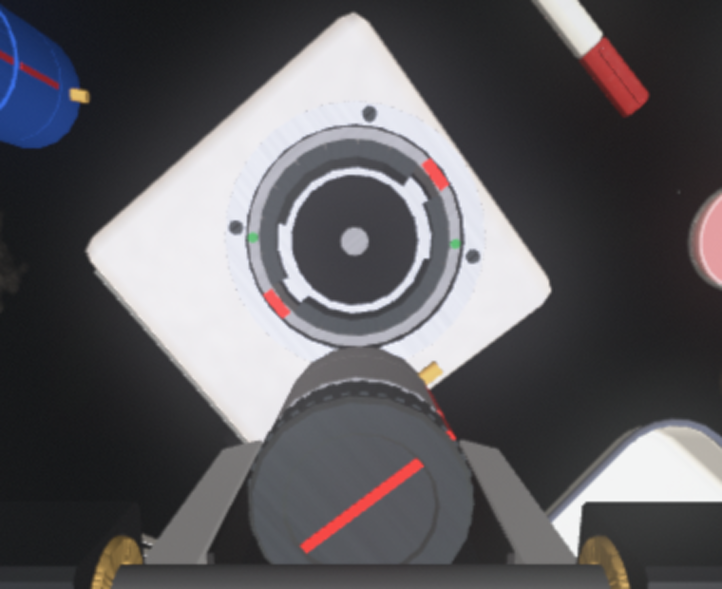

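The view shows the ring centred at crop (355,237), with red slots at (435,174) and (277,304). The jar's red line is parallel to the slot axis, so I can move over the socket and lower.

>>> {"api": "move_arm", "payload": {
  "increments": [
    [0, 0.2, -0.01, 0, 0, 0, 0.005],
    [0, 0.4, -0.02, 0, 0, 0, 0.005],
    [0, 0.4, -0.02, 0, 0, 0, 0],
    [0, 0.3, -0.01, 0, 0, 0, 0],
    [0, 0.12, 0, 0, 0, 0, 0],
    [0, 0, 0, 0.15, 0, 0, 0],
    [0, 0, 0, 0.2, 0, 0, 0],
    [0, 0, 0, 0.1, 0, 0, 0],
    [0, 0, 0, 0.05, 0, 0, 0],
    [0, 0, 0, 0.03, 0, 0, 0],
    [0, 0, 0, 0.03, 0, 0, 0],
    [0, 0, 0, 0, 0, 0, 0]
  ]
}}

```text
time_s: 16.15
ee_pos: [0.538, 0.1684, 0.147]
eef_rot: [3.141, -0.0, 0.764]
force: [0.6, -0.4, -7.6]
grip_width: 0.0596
grip_force: 60.0
```

```bash
cat > st.py <<'E'
from h import *
p=ctrl.camera("wrist");o=ctrl.get_obs()
print(round(o["time_s"],2),np.round(o["ee_pos"],4),np.degrees(o["eef_rot"]).round(2),"F",np.round(o["force"],1),"M",np.round(o["moment"],2),o["grip_width"])
T=wristT(o,p);e=np.array(o["ee_pos"])
mu,a,k,s=redline(p,T,e[:2],e[2]+.0305,.032);print("jar line",mu.round(4),round(a,1),k,s.round(1),(mu-e[:2]).round(4))
E
python3 st.py
```

```text
16.2 [0.538  0.1684 0.1471] [ 1.7999e+02 -1.0000e-02  4.3760e+01] F [-0.5 -0.2 -8.6] M [-0.11  0.17  0.03] 0.05912930993246819
jar line [0.5407 0.1692] 172.7 460 [ 0.9 11.5] [0.0026 0.0008]
```

>>> {"api": "move_arm", "payload": {
  "increments": [
    [0, 0, 0, 0.04, 0, 0, 0],
    [0, 0, 0, 0.04, 0, 0, 0],
    [0, 0, 0, 0.04, 0, 0, 0],
    [0, 0, 0, 0, 0, 0, 0]
  ]
}}

```text
time_s: 16.6
ee_pos: [0.5378, 0.1684, 0.1405]
eef_rot: [-3.141, 0.001, 0.764]
force: [-0.3, -0.5, -7.8]
grip_width: 0.0594
grip_force: 60.0
```

>>> {"api": "move_arm", "payload": {
  "increments": [
    [0, 0, 0, 0.03, 0, 0, 0],
    [0, 0, 0, 0.03, 0, 0, 0],
    [0, 0, 0, 0.02, 0, 0, 0],
    [0, 0, 0, 0, 0, 0, 0]
  ]
}}

```text
time_s: 17.0
ee_pos: [0.538, 0.1684, 0.1368]
eef_rot: [-3.141, 0.0, 0.764]
force: [0.4, 0.4, -8.1]
grip_width: 0.0594
grip_force: 60.0
```

>>> {"api": "move_arm", "payload": {
  "increments": [
    [0, 0, 0, 0.03, 0, 0, 0],
    [0, 0, 0, 0.03, 0, 0, 0],
    [0, 0, 0, 0.02, 0, 0, 0],
    [0, 0, 0, 0, 0, 0, 0]
  ]
}}

```text
time_s: 17.4
ee_pos: [0.5379, 0.1684, 0.1328]
eef_rot: [-3.141, 0.0, 0.764]
force: [1.1, 0.6, -8.1]
grip_width: 0.0592
grip_force: 60.0
```

```bash
python3 st.py
```

```text
17.45 [0.538  0.1684 0.1329] [-1.7999e+02  1.0000e-02  4.3760e+01] F [ 0.1 -0.3 -7.8] M [-0.09  0.14 -0.01] 0.05880460396841704
jar line [0.5406 0.1692] 172.7 465 [ 0.9 11.5] [0.0026 0.0007]
```

>>> {"api": "move_arm", "payload": {
  "increments": [
    [0, 0, 0, 0.02, 0, 0, 0],
    [0, 0, 0, 0.02, 0, 0, 0],
    [0, 0, 0, 0, 0, 0, 0]
  ]
}}

```text
time_s: 17.75
ee_pos: [0.5379, 0.1684, 0.1308]
eef_rot: [-3.141, 0.0, 0.764]
force: [0.2, -0.0, -7.3]
grip_width: 0.0595
grip_force: 60.0
```

>>> {"api": "move_arm", "payload": {
  "increments": [
    [0, 0, 0, 0.02, 0, 0, 0],
    [0, 0, 0, 0.02, 0, 0, 0],
    [0, 0, 0, 0, 0, 0, 0]
  ]
}}

```text
time_s: 18.05
ee_pos: [0.5379, 0.1684, 0.1288]
eef_rot: [-3.141, 0.0, 0.764]
force: [-0.4, -1.0, -7.8]
grip_width: 0.0594
grip_force: 60.0
```

>>> {"api": "move_arm", "payload": {
  "increments": [
    [0, 0, 0, 0.02, 0, 0, 0],
    [0, 0, 0, 0.02, 0, 0, 0],
    [0, 0, 0, 0, 0, 0, 0]
  ]
}}

```text
time_s: 18.35
ee_pos: [0.5382, 0.1685, 0.1276]
eef_rot: [3.141, -0.001, 0.764]
force: [-3.0, -0.8, 1.0]
grip_width: 0.0591
grip_force: 60.0
```

>>> {"api": "move_arm", "payload": {
  "increments": [
    [0, 0, 0, 0.02, 0, 0, 0],
    [0, 0, 0, 0.02, 0, 0, 0],
    [0, 0, 0, 0, 0, 0, 0]
  ]
}}

```text
time_s: 18.65
ee_pos: [0.5381, 0.1685, 0.1251]
eef_rot: [3.141, -0.0, 0.764]
force: [-3.2, -0.3, 3.3]
grip_width: 0.0594
grip_force: 60.0
```

Run:
```python
from h import *
p=ctrl.camera("wrist")
cv2.imwrite("pics/w5.png",cv2.resize(p["color"][130:310,180:380],None,fx=3.3,fy=3.3,interpolation=cv2.INTER_CUBIC))
```

View pics/w5.png

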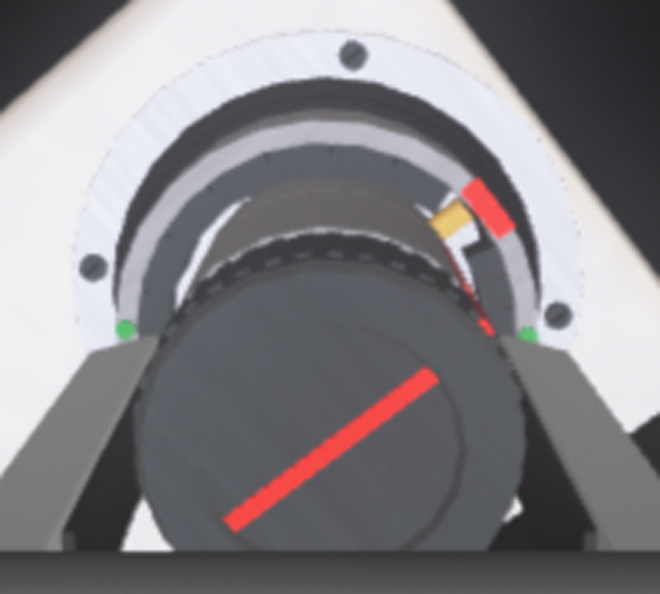

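The pin is sitting in the slot at crop (450,218), beside the red mark. The force step shows the seat is now carrying the jar. I'll ease the side load a little and press.

>>> {"api": "move_arm", "payload": {
  "increments": [
    [0, -0.014, -0.014, 0, 0, 0, 0],
    [0, 0, 0, 0.03, 0, 0, 0],
    [0, 0, 0, 0.03, 0, 0, 0],
    [0, 0, 0, 0, 0, 0, 0]
  ]
}}

```text
time_s: 19.1
ee_pos: [0.5378, 0.1684, 0.1222]
eef_rot: [3.14, -0.002, 0.764]
force: [5.8, -2.0, 4.1]
grip_width: 0.0591
grip_force: 60.0
```

>>> {"api": "move_arm", "payload": {
  "increments": [
    [0, 0, 0, 0.03, 0, 0, 0],
    [0, 0, 0, 0.03, 0, 0, 0],
    [0, 0, 0, 0.02, 0, 0, 0],
    [0, 0, 0, 0, 0, 0, 0]
  ]
}}

```text
time_s: 19.5
ee_pos: [0.5378, 0.1684, 0.1185]
eef_rot: [3.14, -0.002, 0.764]
force: [4.0, -1.8, 7.2]
grip_width: 0.0597
grip_force: 60.0
```

>>> {"api": "move_arm", "payload": {
  "increments": [
    [0, 0.007, 0.007, 0, 0, 0, 0.03],
    [0, 0, 0, 0, 0, 0, 0.06],
    [0, 0, 0, 0, 0, 0, 0.06],
    [0, 0, 0, 0, 0, 0, 0]
  ]
}}

```text
time_s: 19.9
ee_pos: [0.5377, 0.1686, 0.1183]
eef_rot: [3.142, -0.001, 0.612]
force: [-0.4, -0.3, 6.7]
grip_width: 0.0594
grip_force: 60.0
```

```bash
python3 st.py
```

```text
19.95 [0.5377 0.1686 0.1184] [ 1.800e+02 -4.000e-02  3.513e+01] F [-0.3  0.1  7.2] M [-0.18 -0.05 -0.15] 0.059131210704404406
jar line [0.5404 0.1692] 164.0 466 [ 0.9 11.5] [0.0027 0.0005]
```

>>> {"api": "move_arm", "payload": {
  "increments": [
    [0, 0, 0, 0, 0, 0, 0.07],
    [0, 0, 0, 0, 0, 0, 0.07],
    [0, 0, 0, 0, 0, 0, 0.07],
    [0, 0, 0, 0, 0, 0, 0.07],
    [0, 0, 0, 0, 0, 0, 0]
  ]
}}

```text
time_s: 20.45
ee_pos: [0.5376, 0.1686, 0.1183]
eef_rot: [-3.141, -0.001, 0.331]
force: [0.6, 0.6, 7.1]
grip_width: 0.0594
grip_force: 60.0
```

```bash
python3 st.py
```

```text
20.5 [0.5376 0.1687 0.1183] [-1.7999e+02 -3.0000e-02  1.9090e+01] F [0.5 0.  7. ] M [-0.06  0.05 -0.13] 0.05958102516863973
jar line [0.5406 0.1688] 147.9 464 [ 0.9 11.4] [0.0029 0.0001]
```

>>> {"api": "move_arm", "payload": {
  "increments": [
    [0, 0, 0, 0, 0, 0, 0.07],
    [0, 0, 0, 0, 0, 0, 0.07],
    [0, 0, 0, 0, 0, 0, 0.07],
    [0, 0, 0, 0, 0, 0, 0.07],
    [0, 0, 0, 0, 0, 0, 0]
  ]
}}

```text
time_s: 21.0
ee_pos: [0.5376, 0.1687, 0.1183]
eef_rot: [-3.141, -0.0, 0.051]
force: [0.2, 0.4, 7.1]
grip_width: 0.0589
grip_force: 60.0
```

```bash
python3 st.py
```

```text
21.05 [0.5376 0.1686 0.1183] [-1.7998e+02 -2.0000e-02  3.0400e+00] F [ 0.1 -1.   6.9] M [-0.05  0.09 -0.2 ] 0.05914516157338381
jar line [0.5405 0.1683] 131.9 470 [ 0.9 11.5] [ 0.0029 -0.0003]
```

>>> {"api": "move_arm", "payload": {
  "increments": [
    [0, 0, 0, -0.03, 0, 0, 0],
    [0, 0, 0, -0.03, 0, 0, 0],
    [0, 0, 0, 0, 0, 0, 0]
  ]
}}

```text
time_s: 21.35
ee_pos: [0.5376, 0.1686, 0.1213]
eef_rot: [-3.141, -0.0, 0.054]
force: [0.7, -0.1, 5.3]
grip_width: 0.0592
grip_force: 60.0
```

>>> {"api": "move_arm", "payload": {
  "increments": [
    [0, 0, 0, -0.02, 0, 0, 0],
    [0, 0, 0, -0.01, 0, 0, 0],
    [0, 0, 0, 0, 0, 0, 0]
  ]
}}

```text
time_s: 21.65
ee_pos: [0.5375, 0.1686, 0.1222]
eef_rot: [-3.141, 0.0, 0.054]
force: [2.1, 2.6, 2.4]
grip_width: 0.0593
grip_force: 60.0
```

>>> {"api": "move_arm", "payload": {
  "increments": [
    [0.3, 0, 0, 0, 0, 0, 0],
    [1, 0, 0, 0, 0, 0, 0],
    [1, 0, 0, 0, 0, 0, 0],
    [1, 0, 0, 0, 0, 0, 0],
    [1, 0, 0, 0, 0, 0, 0],
    [1, 0, 0, -0.4, 0, 0, 0],
    [1, 0, 0, -0.8, 0, 0, 0],
    [1, 0, 0, -0.8, 0, 0, 0],
    [1, 0, 0, -0.8, 0, 0, 0],
    [1, -0.5, 0, 0, 0, 0, 0],
    [1, -0.5, 0, 0, 0, 0, 0],
    [1, 0, 0, 0, 0, 0, 0],
    [1, 0, 0, 0, 0, 0, 0]
  ]
}}

```text
time_s: 22.95
ee_pos: [0.4877, 0.1658, 0.2628]
eef_rot: [-3.142, -0.001, 0.054]
force: [-0.0, 0.2, 0.1]
grip_width: 0.0941
grip_force: 0.0
```

Run:
```python
from h import *
p=ctrl.camera("wrist");o=ctrl.get_obs();T=wristT(o,p);t=ctrl.camera("top")
print(np.round(o["ee_pos"],4),np.round(o["force"],1))
for q,TT in((p,T),(t,None)):
    mu,a,k,s=redline(q,TT,(.5395,.1685),.158,.025);print(mu.round(4),round(a,1),k,s.round(1))
for c in[(.5,-.172),(.502,-.268)]:print(redline(t,None,c,.084,.03)[:3])
cv2.imwrite("pics/w6.png",cv2.resize(p["color"],None,fx=1.4,fy=1.4))
```

```text
[0.488  0.1657 0.2625] [-0.1 -0.6  0.8]
[0.5423 0.1687] 131.7 142 [ 0.8 11.2]
[nan nan] nan 0 [nan nan]
(array([ 0.51176377, -0.17133683]), np.float64(0.24194457467578445), 4)
(array([ 0.50202797, -0.26994269]), np.float64(35.757131092795504), 9)h.py:17: RuntimeWarning: Mean of empty slice.
  mu=w.mean(0);e,V=np.linalg.eigh(np.cov((w-mu).T));a=V[:,1]
  ret = um.true_divide(
  avg = a.mean(axis, **keepdims_kw)
h.py:17: RuntimeWarning: Degrees of freedom <= 0 for slice
  mu=w.mean(0);e,V=np.linalg.eigh(np.cov((w-mu).T));a=V[:,1]
  c *= np.true_divide(1, fact)
  c *= np.true_divide(1, fact)
```

View pics/w6.png

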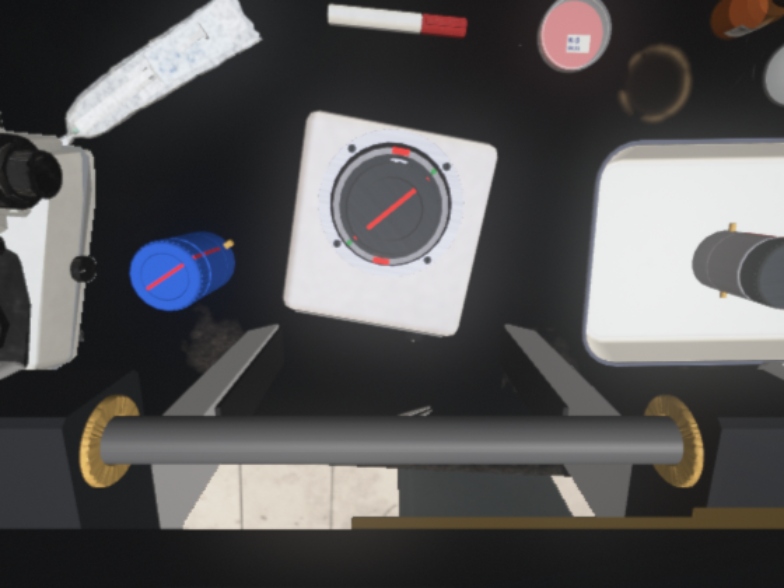

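The jar sits centred in the ring at crop (391,207), with its red line running to the green dots (about 41° turned). The middle jar stands upright in the tray.

```bash
python3 -c "
from station import ctrl
print(ctrl.hand_in())"
```

```text
the job is handed in; nothing more can be done
None
```

I handed the job in with the ball jar (the tray jar nearest the mill) locked in the mill. The last picture showed it centred and turned to the green dots. The other two jars are in the tray, and the hand-in returned no verdict. I shook only two of the three: that jar rang for about 0.4 s and the middle one was still.

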